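Send a bracket through the tipping skip into the bin for its hand

TASK

Lay the bracket from the green mat in the tipping skip, then push the skip (it has a black handle pin) over past its click so that it dumps the bracket into the proper bin: a left-hand bracket goes in the blue bin, a right-hand one in the yellow bin. Then ease the empty skip back upright until it clicks, without slamming it or letting it go over to the other side. Leave the bracket on the red mat, the red-lidded jar and the beaker where they are; a left-hand bracket, flange up and long arm pointing away from you, has its short toe on the left.

Things in the scene. Friction and masses are not known exactly. Their poses are not given: they have to be found in the camera images.
- skip (a joint): skip tilt about the stand's x axis, rad. 0 = upright, held by a sprung ball detent; positive = tipped to the stand's +y side, negative = to -y; stops at +-1.5. About 4 N sideways at the handle pin pushes it past the click (0.24 rad); then it falls over by itself, damped, and stays. Coming back, 2 N lifts it, from 0.48 to 0.24 about 4 N pushes it over the click, then it draws itself to 0
- skip_floor (a point): centre of the skip's inner floor, 150 mm above the worktop when upright; x along the skip, z out of the trough; turns with the skip. Aluminium trough: floor 120 (x) by 76 mm (y), long sides flared at 35 degrees from level up to lips at y = +-87 mm, 33 mm above the floor; end walls at x = +-60 mm, as high as the lips
- skip_pin (a point): grip point of the skip's black handle pin: 16 mm diameter, along the stand's x axis, 56 mm long (28 mm either side of this point, between the red crank plate and a 20 mm end disc). It projects toward the robot, 100 mm from the pivot axis: straight above it, 240 mm over the worktop, when upright; level with the pivot at the stops. Turns with the skip
- skip_pivot (a point): point on the skip's pivot axis in the same plane as skip_pin, fixed to the stand: 140 mm above the worktop; the axis is its x axis
- stand: grey stand of the skip, fixed, two posts 14 by 34 mm, 152 mm high, at x = +-77 mm; origin on the worktop under the middle of the skip; x points along the pivot axis away from the robot, y to the left
- blue_bin: open blue plastic bin for left-hand brackets, fixed on one side of the stand under the skip's lip (either side): outside 136 (x) by 126 (y) by 45 mm high, walls 4 mm; origin at the centre of its underside, 83 mm from the stand's origin
- yellow_bin: the same bin in yellow, for right-hand brackets, on the other side of the stand
- green_mat: green mat, 110 x 110 x 3 mm, fixed: the bracket lying on it is the one to process; origin at the centre of its underside
- red_mat: red mat, same size, fixed: the bracket lying on it is on hold and stays; origin at the centre of its underside
- left_bracket: left-hand steel bracket, 140 g, on either mat: flat L of 8 mm plate, long arm 100 mm (x, -50 to +50) by 32 mm, toe 30 mm wide at the -x end reaching y = +46 mm. An upright flange 80 mm long (x), 10 mm thick, stands on the arm's middle line, top 39 mm above the underside: grip it across y. Origin at the centre of the arm's underside, z up through the flange
- right_bracket: right-hand steel bracket, the mirror image: toe at the -x end reaching to y = -46 mm; otherwise the same
- jar: white sample jar with red lid, 48 mm across, 72 mm high, loose bystander; origin at the centre of its underside
- glass_beaker: small clear beaker, 53 mm across, 71 mm high, loose bystander; origin at the centre of its underside
Not all that is in view belongs to the job. What is shaped like the right_bracket but purple is not meant.

How it is judged:
By the outcome, as a careful person would: the job done as asked, in the order asked, and still so for the second after the job is handed in, with the robot touching nothing.
It also fails if it takes over 56 s, if anything falls off the work surface, if the arm or the gripper's body presses on something with over 40 N, if the wrist force passes 120 N, or if a joint passes its speed limit or range.

ROBOT

A 6-joint arm with a two-finger parallel gripper is mounted at the origin on a cart in front of the work surface, level with it; the furniture and walls round the work are solid. World frame = base frame: x ahead of the robot, y to its left, z up, the work surface at z = 0. Lengths are in m, angles in degrees, forces in N, time in s.
With the tool pointing down it reaches from about 0.25 to 0.725 m from the base axis. Payload 9.7 kg.
Tool frame: the origin (TCP) lies at the centre of the arm's flange, where the gripper is bolted on; the fingertips stand 173 mm ahead of it and the grasp point (between the pads) lies 155 mm ahead of it; z points along the fingers, y is the line along which they close (so a half turn about z gives the same grasp; the last joint's range is limited). The gripper opens to 85 mm and grips with 20 to 120 N. Pads are 22 mm wide; open, the fingers measure 114 mm over their backs; the gripper's body (76 mm by 85 mm) begins 54 mm behind the grasp point. The pads swing forward as they close: fully open they stand 13 mm farther back than shut.
Start: joints at [72.995, 4.979, 10.078, 95.1, 0, 90], TCP at [0.161, 0.526, 0.405] pointing down, gripper open.
Joint ranges: [-179.16, 179.16], [-48.56, 103.87], [-65.8, 70.77], [-126.05, 130.52], [-82.76, 87.17], [-180, 180]. Speed limits (degrees/s): [127.2, 127.2, 147.25, 180, 180, 180].

INTERFACE

Orientations are given as [roll, pitch, yaw] about the fixed x, y, z axes, in that order (R = Rz(yaw) Ry(pitch) Rx(roll)).
In Python, from workcell import monitor, camera, get_calibration, bot gives the robot as it stands.
- The arm moves only by the tool carry_out, never from a script. Its argument "targets" is text: rows parted by semicolons, each of 7 numbers parted by spaces: the shift along the tool's x, y, z in units of 0.04 m (1.0 is 0.04 m), then the turn, a rotation vector about the tool's x, y, z in units of 0.1 rad (1.0 is 0.1 rad), then the opening, from -1 (shut) to 1 (fully open), so that 0 is half open. A call has exactly 8 rows; each row shifts and turns the commanded pose from where the row before left it, along the tool's axes as they then stand; what a row does not reach is not made up. A row lasts 1/12 s, in which the tool goes at most 41.7 mm and 7.16 degrees, less where a joint would pass 70% of its speed; a pose out of reach is approached as far as the arm can. A call with a number of a shift or a turn outside -1 to 1 is refused whole. A call with a gripper value outside its range is refused whole. The fingers move at their own pace and stop on an object; "newtons" is the grip in N (left out, the last holds). Time passes only in rows, so rows that do not move let the fingers close, or fill a call up. It gives the time, the measured TCP pose, the force, the opening and the grip force at its end, in the units of the state.
- monitor.get_obs(): the state, without advancing time (a new reading comes with each control period).
- camera(name): name is "side" or "top" or "wrist"; returns the picture (420x560x3 uint8, red, green, blue); there is no depth.
- get_calibration(name): a dict with "fx", "fy", "cx", "cy" (pixels), "D" ([k1, k2, p1, p2, k3] as OpenCV has them; the pictures are not rectified), "view" (4x4, takes a point from world to camera coordinates). Camera axes: x right, y down, z forward; pixel columns grow to the right and rows downward; lengths in m; the calibration is good to about 2 mm. A picture is of the moment at which its call begins: read the wrist's pose just before it. get_calibration takes no time and is no camera call; for the wrist camera it gives the pose at the moment of the call.
- bot.job_done(): hands the job in; it is judged then, once.
The state is a dict: "time": time; "q": joint angles; "qd": joint speeds; "joint_efforts": joint torques, N m; "ee_pos": TCP position; "tcp_rot": TCP orientation; "wrist_force": force on the tool from outside, world axes, zero at the start; "torque": the same for the moment, N m; "opening": finger opening in m; "grasp_force": force on a finger pad.
Only numpy, scipy, OpenCV 4.12 (cv2) and the standard library are available. Lean on these libraries where they do the work, as an engineer would, in place of code of your own. Each camera call takes 0.05 s, during which the arm holds its last target. There are 200 camera calls.

## Working session

There is one attempt and no reset: what is moved stays moved. The work goes in short steps, Python scripts to look and compute and a tool call to move; the robot and the scene stay as the last step left them, time stands still between calls to the robot, and variables do not carry over. Pictures are saved under pics/ and viewed, at most 14 in all, crops included, and the job is handed in when it is done.

Besides the shell and the picture viewer there is one more tool, called after "Request:" as name(argument=value, ...) on one line, values as JSON. carry_out: Moves the arm, as the interface text tells. Shifts and turns lie within -1 to 1; 1 stands for 0.04 m of shift or 0.1 rad of turn. Its arguments: {"type":"object","properties":{"targets":{"type":"string"},"newtons":{"type":"number"}},"required":["targets"]}

```bash
mkdir -p pics
cat > h.py <<'E'
import numpy as np, cv2
from scipy.spatial.transform import Rotation as R
from workcell import monitor, camera, get_calibration, bot
def ray(c,uv):
    K=np.array([[c['fx'],0,c['cx']],[0,c['fy'],c['cy']],[0,0,1]]);V=np.array(c['view'])
    p=cv2.undistortPoints(np.array(uv,float).reshape(-1,1,2),K,np.array(c['D'],float)).reshape(-1,2)
    d=np.c_[p,np.ones(len(p))]@V[:3,:3]
    return -V[:3,:3].T@V[:3,3],d
def plane(c,uv,z):
    o,d=ray(c,uv); return o+d*((z-o[2])/d[:,2])[:,None]
def proj(c,P):
    K=np.array([[c['fx'],0,c['cx']],[0,c['fy'],c['cy']],[0,0,1]]);V=np.array(c['view'])
    return cv2.projectPoints(np.array(P,float).reshape(-1,3),cv2.Rodrigues(V[:3,:3])[0],V[:3,3],K,np.array(c['D'],float))[0].reshape(-1,2)
def save(im,n): cv2.imwrite('pics/'+n,cv2.cvtColor(im,cv2.COLOR_RGB2BGR))
E
python3 - <<'E'
from h import *
o=monitor.get_obs();print(o['time'],o['ee_pos'],o['tcp_rot'],o['opening'])
a=camera('top');b=camera('side');np.save('top.npy',a);np.save('side.npy',b)
save(a,'t.png');save(b,'s.png')
for n in('top','side'):
  c=get_calibration(n);V=np.array(c['view']);print(n,-V[:3,:3].T@V[:3,3],V[2,:3])
E
```

```text
0.0 [0.16083841 0.52595485 0.40399716] [-1.79925351e+02 -2.01800328e-03  1.62995089e+02] 0.08528787146886661
top [3.21963712e-01 1.08571915e-03 1.78573748e+00] [ 0.16188167  0.01380527 -0.98671361]
side [0.4176262  1.09789841 0.68654223] [ 0.16434303 -0.89135992 -0.42245576]
```

View pics/t.png

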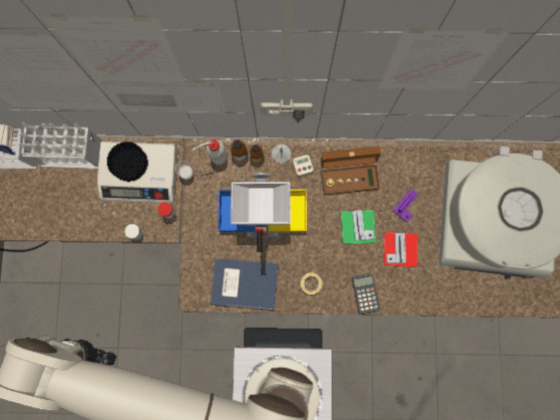

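View pics/s.png

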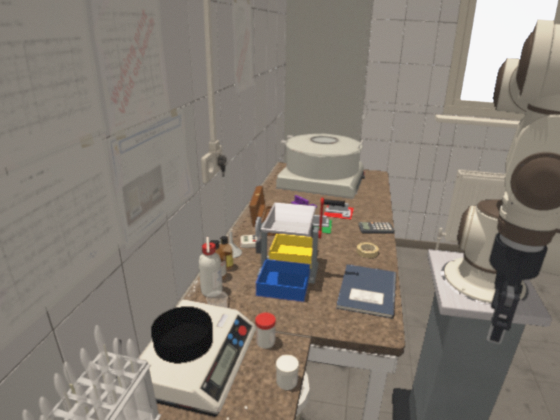

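The top view shows the skip at (262,205), with the blue bin on the left (+y) and the yellow bin on the right. The green mat with its bracket is at (358,226), the red mat at (400,250), and a purple decoy at (405,205).

Run:
```python
from h import *
a=np.load('top.npy');c=get_calibration('top')
def mask(lo,hi,box):
    h=cv2.cvtColor(a,cv2.COLOR_RGB2HSV);m=cv2.inRange(h,lo,hi);z=np.zeros_like(m);x0,y0,x1,y1=box;z[y0:y1,x0:x1]=m[y0:y1,x0:x1];return z
for n,lo,hi,box,z in [('green',(45,100,60),(80,255,255),(330,200,385,250),.003),('red',(0,150,100),(8,255,255),(380,225,425,275),.003),('blue',(105,150,50),(125,255,255),(210,180,300,240),.045),('yel',(20,150,100),(35,255,255),(270,180,320,240),.045),('redcrank',(0,150,60),(8,255,255),(250,222,275,250),.2)]:
    m=mask(lo,hi,box);p=cv2.findNonZero(m);r=cv2.minAreaRect(p);b=cv2.boxPoints(r)
    print(n,r,plane(c,[r[0]],z).round(3).tolist(),plane(c,b,z).round(3)[:,:2].tolist())
print('pin guess',plane(c,[(261,240)],.24))
k1=cv2.resize(a[195:280,330:430],None,fx=7,fy=6.9,interpolation=cv2.INTER_CUBIC)
save(k1,'c1.png')
```

```text
green ((357.82489013671875, 226.69845581054688), (32.686222076416016, 32.748600006103516), 86.42366790771484) [[0.551, -0.247, 0.003]] [[0.603, -0.189], [0.611, -0.299], [0.501, -0.305], [0.492, -0.195]]
red ((400.5, 249.0), (34.0, 33.0), 90.0) [[0.479, -0.389, 0.003]] [[0.535, -0.334], [0.537, -0.445], [0.423, -0.442], [0.421, -0.333]]
blue ((236.5, 211.0), (40.0, 35.0), 90.0) [[0.592, 0.159, 0.045]] [[0.658, 0.22], [0.66, 0.103], [0.526, 0.1], [0.524, 0.215]]
yel ((288.0, 210.0), (42.0, 36.0), 90.0) [[0.598, -0.011, 0.045]] [[0.668, 0.05], [0.67, -0.07], [0.529, -0.071], [0.527, 0.047]]
redcrank ((261.10003662109375, 230.80001831054688), (8.9442720413208, 4.0249223709106445), 26.56505012512207) [[0.509, 0.07, 0.2]] [[0.509, 0.084], [0.52, 0.079], [0.509, 0.055], [0.498, 0.06]]
pin guess [[0.47733034 0.06775073 0.24      ]]
```

View pics/c1.png

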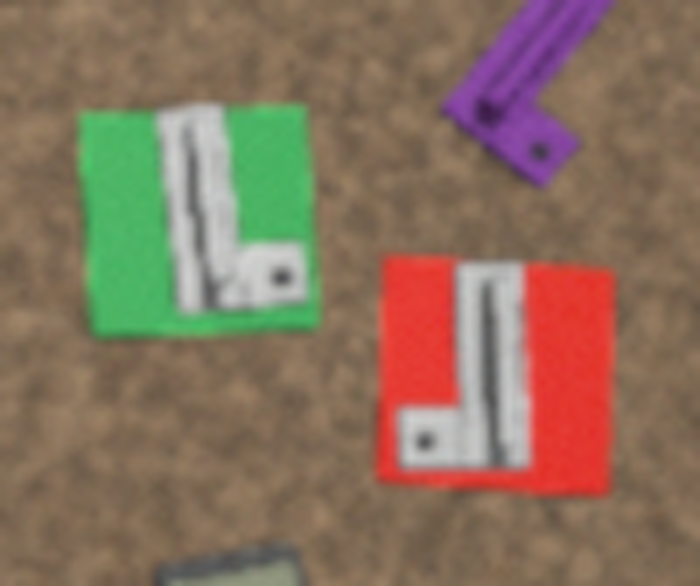

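The green-mat bracket points away from the robot with its toe on the right. It is right-hand, so it goes in the yellow bin on the -y side. The red-mat bracket's toe is on the left.

Request:
carry_out(targets="0 0 -0.3 0 0 -0.96 1; 0 0 -0.3 0 0 -0.96 1; 0 0 -0.3 0 0 -0.96 1; 0 0 -0.3 0 0 -0.96 1; -0.34 -0.84 0 0 0 0 1; -0.34 -0.84 0 0 0 0 1; -0.34 -0.84 0 0 0 0 1; -0.34 -0.84 0 0 0 0 1")

```text
time: 0.77
ee_pos: [0.227, 0.3955, 0.4522]
tcp_rot: [-180.0, -0.0, -175.0]
wrist_force: [1.0, -0.0, 1.0]
opening: 0.0856
grasp_force: 0.0
```

Run:
```python
from h import *
o=monitor.get_obs();print(o['q'],o['ee_pos'],o['tcp_rot'])
```

```text
[ 6.01462922e+01 -6.43978959e+00  4.12740235e+00  1.00613974e+02
 -6.99202276e-03  5.51006167e+01] [0.22702971 0.39552862 0.45217908] [-1.79957631e+02 -2.10311259e-02 -1.74954329e+02]
```

Request:
carry_out(targets="-0.34 -0.84 0 0 0 0 1; -0.34 -0.84 0 0 0 0 1; -0.34 -0.84 0 0 0 0 1; -0.34 -0.84 0 0 0 0 1; -0.34 -0.84 0 0 0 0 1; -0.34 -0.84 0 0 0 0 1; -0.34 -0.84 0 0 0 0 1; -0.34 -0.84 0 0 0 0 1")

```text
time: 1.43
ee_pos: [0.3588, 0.1367, 0.4526]
tcp_rot: [180.0, 0.0, -175.0]
wrist_force: [0.7, 1.2, 0.1]
opening: 0.0851
grasp_force: 0.0
```

Request:
carry_out(targets="-0.34 -0.84 0 0 0 0 1; -0.34 -0.84 0 0 0 0 1; -0.34 -0.84 0 0 0 0 1; -0.34 -0.84 0 0 0 0 1; -0.34 -0.84 0 0 0 0 1; -0.34 -0.84 0.2 0 0 0 1; -0.34 -0.84 0.2 0 0 0 1; -0.1 -0.4 0.2 0 0 0 1")

```text
time: 2.1
ee_pos: [0.4806, -0.1063, 0.4273]
tcp_rot: [-180.0, -0.0, -175.1]
wrist_force: [1.0, 0.2, -0.7]
opening: 0.0851
grasp_force: 0.0
```

Run:
```python
from h import *
o=monitor.get_obs();c=get_calibration('wrist');a=camera('wrist');np.save('w1.npy',a);save(a,'w1.png')
print(o['q'],o['ee_pos'],o['tcp_rot']);V=np.array(c['view']);print(-V[:3,:3].T@V[:3,3],V[2,:3],c['fx'])
print(proj(c,[.555,-.25,.04]))
np.save('w1c.npy',c,allow_pickle=True)
```

```text
[-1.24608693e+01 -2.36103136e+00  5.13681761e+00  9.75341550e+01
 -3.33183089e-02 -1.73468293e+01] [ 0.48057674 -0.10626347  0.42733245] [-1.79979022e+02 -4.45887688e-02 -1.75114038e+02]
[ 0.40571105 -0.11224709  0.39574334] [ 0.28979642  0.02397001 -0.9567881 ] 367.0694909925853
[[139.13445296 236.43580138]]
```

View pics/w1.png

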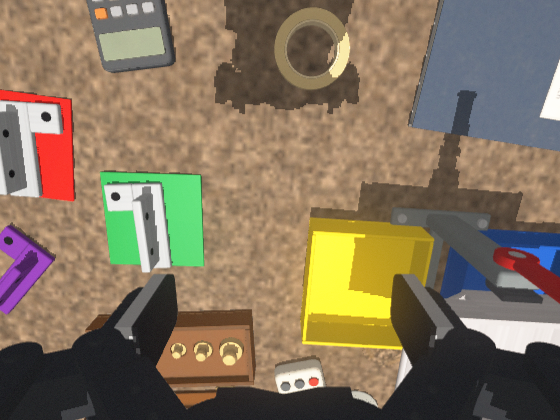

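The wrist view confirms a right-hand bracket on the green mat at about (150,225). I move above it for a close look.

Request:
carry_out(targets="-0.25 -0.62 0.5 0 0 0 1; -0.25 -0.62 0.5 0 0 0 1; -0.25 -0.62 0.5 0 0 0 1; -0.25 -0.62 0.5 0 0 0 1; -0.25 -0.62 0.5 0 0 0 1; -0.25 -0.62 0.5 0 0 0 1; 0 0 0 0 0 0 1; 0 0 0 0 0 0 1")

```text
time: 2.82
ee_pos: [0.5518, -0.2469, 0.3063]
tcp_rot: [179.9, -0.2, -175.1]
wrist_force: [-0.5, -1.0, 0.2]
opening: 0.0854
grasp_force: 0.0
```

Run:
```python
from h import *
o=monitor.get_obs();c=get_calibration('wrist');a=camera('wrist');np.save('w2.npy',a);save(a,'w2.png')
print(o['ee_pos'],o['tcp_rot'])
```

```text
[ 0.55183865 -0.24689636  0.30633364] [ 179.88087611   -0.20489913 -175.08942253]
```

View pics/w2.png

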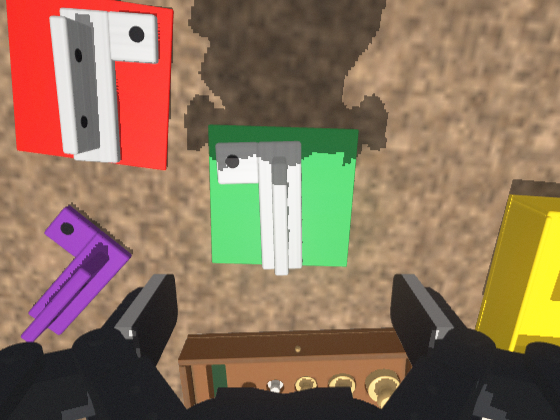

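Flange top runs from (280,158) to (281,274). The arm's plate corners are (301,142), (265,268) and (301,267).

Run:
```python
from h import *
c=get_calibration('wrist')
print(plane(c,[(301,142),(301,267),(265,268),(217,143),(217,183)],.011).round(4))
f=plane(c,[(280,158),(281,274)],.042);print(f.round(4), f.mean(0))
o=monitor.get_obs();T=R.from_euler('xyz',o['tcp_rot'],degrees=True).as_matrix()
print(T.round(3).tolist(), T.T@(np.r_[f.mean(0)[:2],.155+.027]-o['ee_pos'])/.04)
```

```text
[[ 0.5055 -0.2371  0.011 ]
 [ 0.6031 -0.2272  0.011 ]
 [ 0.6064 -0.2556  0.011 ]
 [ 0.5114 -0.2969  0.011 ]
 [ 0.5407 -0.2959  0.011 ]]
[[ 0.5134 -0.2512  0.042 ]
 [ 0.595  -0.2437  0.042 ]] [ 0.55418087 -0.24743485  0.042     ]
[[-0.996, -0.086, -0.002], [-0.086, 0.996, 0.001], [0.002, 0.001, -1.0]] [-0.06128877 -0.03973852  3.1490894 ]
```

Request:
carry_out(targets="-0.06 -0.04 0.6 0 0 0 1; 0 0 0.6 0 0 0 1; 0 0 0.6 0 0 0 0.5; 0 0 0.6 0 0 0 0; 0 0 0.35 0 0 0 -0.4; 0 0 0.2 0 0 0 -0.4; 0 0 0 0 0 0 -0.4; 0 0 0 0 0 0 -0.8", newtons=60)

```text
time: 3.53
ee_pos: [0.5547, -0.2471, 0.192]
tcp_rot: [-180.0, 0.1, -175.0]
wrist_force: [0.1, -0.5, 0.2]
opening: 0.0148
grasp_force: 0.0
```

Request:
carry_out(targets="0 0 0 0 0 0 -1; 0 0 0 0 0 0 -1; 0 0 0 0 0 0 -1; 0 0 0 0 0 0 -1; 0 0 0 0 0 0 -1; 0 0 0 0 0 0 -1; 0 0 0 0 0 0 -1; 0 0 0 0 0 0 -1")

```text
time: 4.2
ee_pos: [0.5549, -0.2476, 0.1925]
tcp_rot: [-180.0, 0.1, -175.0]
wrist_force: [-1.2, 1.7, 5.8]
opening: 0.0088
grasp_force: 61.1
```

Request:
carry_out(targets="0 0 -0.3 0 0 0 -1; 0 0 -0.8 0 0 0 -1; 0 0 -0.8 0 0 0 -1; 0 0 -0.8 0 0 0 -1; 0 0 -0.8 0 0 0 -1; 0 0 -0.8 0 0 0 -1; 0 0 -0.8 0 0 0 -1; 0 0 -0.8 0 0 0 -1")

```text
time: 4.87
ee_pos: [0.5539, -0.2473, 0.4294]
tcp_rot: [-180.0, 0.0, -175.0]
wrist_force: [1.2, -1.2, -1.9]
opening: 0.0087
grasp_force: 59.9
```

Request:
carry_out(targets="0.06 0.6 -0.4 0 0 0 -1; 0.06 0.75 -0.4 0 0 0 -1; 0.08 0.75 0 0 0 0 -1; 0.08 0.75 0 0 0 0 -1; 0.08 0.75 0 0 0 0 -1; 0.08 0.75 0 0 0 0 -1; 0.02 0.38 0 0 0 0 -1; 0 0 0 0 0 0 -1")

```text
time: 5.53
ee_pos: [0.5187, -0.0581, 0.4602]
tcp_rot: [180.0, 0.1, -174.8]
wrist_force: [-0.0, 1.1, -1.1]
opening: 0.0086
grasp_force: 59.9
```

Run:
```python
from h import *
o=monitor.get_obs();c=get_calibration('wrist');a=camera('wrist');np.save('w3.npy',a);save(a,'w3.png')
print(o['ee_pos'],o['tcp_rot'],o['opening'])
```

```text
[ 0.51874835 -0.05812037  0.46018934] [ 1.79982713e+02  8.08168738e-02 -1.74841313e+02] 0.00858940879204244
```

View pics/w3.png

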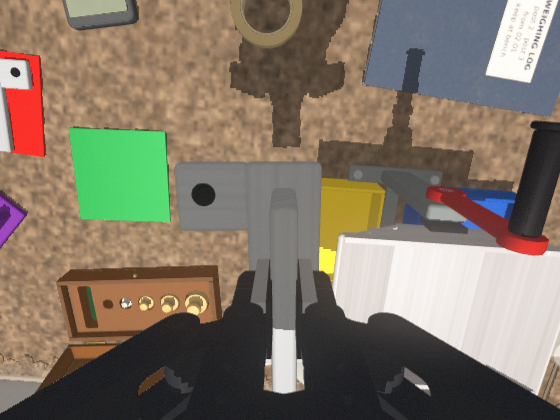

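The skip's near right rim corner is at (340,235). The pin runs from the crank at about (525,232) to the end disc at (545,127).

Run:
```python
from h import *
c=get_calibration('wrist')
print('rim',plane(c,[(340,235),(490,245),(334,310)],.183).round(4))
print('pin axis',plane(c,[(526,232),(546,132),(534,184)],.24).round(4))
a=np.load('top.npy');t=get_calibration('top')
h=cv2.cvtColor(a,cv2.COLOR_RGB2HSV);m=cv2.inRange(h,(0,0,120),(180,50,255));z=np.zeros_like(m);z[178:230,225:298]=m[178:230,225:298]
n,l,s,ce=cv2.connectedComponentsWithStats(z);k=1+np.argmax(s[1:,4]);r=cv2.minAreaRect(cv2.findNonZero((l==k).astype(np.uint8)))
print(r,plane(t,[r[0]],.183),plane(t,cv2.boxPoints(r),.183).round(3))
print('top pin of (261,240)',proj(t,[[.48,.07,.24]]))
```

```text
rim [[ 0.5343 -0.0174  0.183 ]
 [ 0.5323  0.0911  0.183 ]
 [ 0.5953 -0.0138  0.183 ]]
pin axis [[0.5026 0.0723 0.24  ]
 [0.4492 0.0672 0.24  ]
 [0.4759 0.0689 0.24  ]]
((260.5, 201.0), (46.0, 59.0), 90.0) [[0.60251068 0.0744175  0.183     ]] [[ 0.673  0.167  0.183]
 [ 0.676 -0.015  0.183]
 [ 0.533 -0.017  0.183]
 [ 0.53   0.162  0.183]]
top pin of (261,240) [[260.24853657 239.07350156]]
```

Request:
carry_out(targets="-0.5 0.3 0 0 0 0.47 -1; -0.5 0.5 0 0 0 0 -1; -0.5 0.6 0 0 0 0 -1; -0.35 0.7 0 0 0 0 -1; -0.19 0.7 0 0 0 0 -1; 0 0.6 0 0 0 0 -1; 0 0.21 0 0 0 0 -1; 0 0 0 0 0 0 -1")

```text
time: 6.25
ee_pos: [0.5951, 0.0886, 0.4585]
tcp_rot: [-180.0, -0.0, -177.6]
wrist_force: [0.3, -0.8, -2.0]
opening: 0.0089
grasp_force: 59.9
```

Request:
carry_out(targets="0 0 0.3 0 0 0 -1; 0 0 0.5 0 0 0 -1; 0 0 0.5 0 0 0 -1; 0 0 0.5 0 0 0 -1; 0 0 0.3 0 0 0 -1; 0 0 0.2 0 0 0 -1; 0 0 0.1 0 0 0 -1; 0 0 0 0 0 0 -1")

```text
time: 6.92
ee_pos: [0.5948, 0.0868, 0.3624]
tcp_rot: [-180.0, -0.0, -177.8]
wrist_force: [0.6, -0.5, -0.9]
opening: 0.0086
grasp_force: 59.9
```

Run:
```python
from h import *
o=monitor.get_obs();a=camera('wrist');b=camera('side')
print(o['ee_pos'],o['tcp_rot'],o['opening'],o['wrist_force'])
b=cv2.resize(b[150:300,220:420],(560,420),interpolation=cv2.INTER_CUBIC)
k=np.hstack([a,b]);save(cv2.resize(k,(800,300)),'w4.png')
```

```text
[0.59480126 0.08678139 0.36244285] [-1.79985131e+02 -3.16152571e-02 -1.77760502e+02] 0.008619205907424021 [ 0.55222788 -0.47380907 -0.85670822]
```

View pics/w4.png

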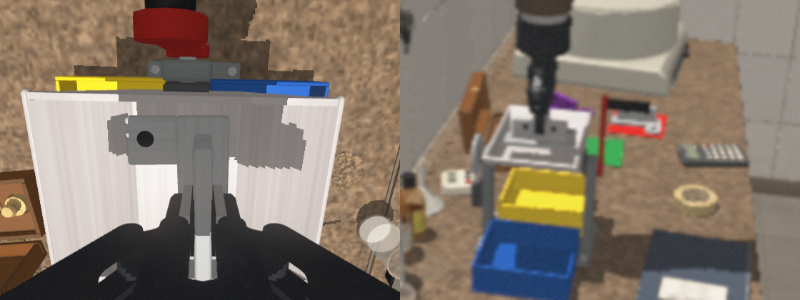

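The bracket hangs centred in the trough: rim spans columns 22 to 343, bracket 128 to 230. I lower it.

Request:
carry_out(targets="0 0 0.2 0 0 0 -1; 0 0 0.15 0 0 0 -1; 0 0 0.1 0 0 0 -1; 0 0 0.05 0 0 0 -1; 0 0 0 0 0 0 -1; 0 0 0 0 0 0 -1; 0 0 0 0 0 0 -1; 0 0 0 0 0 0 -1")

```text
time: 7.68
ee_pos: [0.5948, 0.0879, 0.343]
tcp_rot: [180.0, 0.0, -177.7]
wrist_force: [0.3, 0.0, -1.7]
opening: 0.0087
grasp_force: 59.9
```

Request:
carry_out(targets="0 0 0.03 0 0 0 -1; 0 0 0.03 0 0 0 -1; 0 0 0 0 0 0 -1; 0 0 0 0 0 0 -1; 0 0 0 0 0 0 -1; 0 0 0 0 0 0 -1; 0 0 0 0 0 0 -1; 0 0 0 0 0 0 -1")

```text
time: 8.35
ee_pos: [0.5948, 0.0878, 0.3403]
tcp_rot: [180.0, 0.0, -177.7]
wrist_force: [0.6, -0.9, -1.8]
opening: 0.0089
grasp_force: 59.9
```

Request:
carry_out(targets="0 0 0.03 0 0 0 -1; 0 0 0.02 0 0 0 -1; 0 0 0 0 0 0 -1; 0 0 0 0 0 0 -1; 0 0 0 0 0 0 -0.7; 0 0 0 0 0 0 -0.6; 0 0 0 0 0 0 -0.5; 0 0 0 0 0 0 -0.5")

```text
time: 9.02
ee_pos: [0.5948, 0.0878, 0.3381]
tcp_rot: [-180.0, -0.0, -177.7]
wrist_force: [-0.6, -0.1, 0.2]
opening: 0.0211
grasp_force: 0.0
```

Request:
carry_out(targets="0 0 -0.2 0 0 0 -0.5; 0 0 -0.4 0 0 0 -0.5; 0 0 -0.6 0 0 0 -0.5; 0 0 -0.7 0 0 0 -0.5; 0 0 -0.7 0 0 0 -0.5; 0 0 -0.4 0 0 0 -0.8; 0 0 0 0 0 0 -1; 0 0 0 0 0 0 -1")

```text
time: 9.68
ee_pos: [0.5949, 0.0878, 0.4594]
tcp_rot: [180.0, 0.1, -177.7]
wrist_force: [-0.7, -1.2, -1.0]
opening: -0.0
grasp_force: 0.0
```

Run:
```python
from h import *
o=monitor.get_obs();a=camera('wrist');b=camera('side')
print(o['ee_pos'],o['tcp_rot'],o['opening'],o['wrist_force'])
b=cv2.resize(b[150:300,220:420],(560,420),interpolation=cv2.INTER_CUBIC)
k=np.hstack([a,b]);save(cv2.resize(k,(800,300)),'w5.png')
```

```text
[0.59491683 0.08783372 0.45935594] [ 1.79988382e+02  1.13392589e-01 -1.77698415e+02] -4.9327381471622916e-05 [-0.73835732 -1.19338421 -1.01814687]
```

View pics/w5.png

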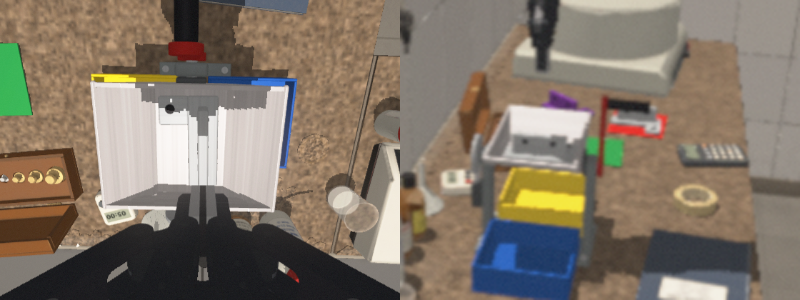

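The bracket lies flat in the skip with its toe at about (172,108). I take the closed fingers to the +y side of the pin.

Request:
carry_out(targets="0.5 0.2 0 0 0 0 -1; 0.8 0.2 0 0 0 0 -1; 0.8 0.2 0 0 0 0 -1; 0.6 0.19 0 0 0 0 -1; 0.25 0 0.4 0 0 0 -1; 0 0 0.6 0 0 0 -1; 0 0 0.6 0 0 0 -1; 0 0 0 0 0 0 -1")

```text
time: 10.45
ee_pos: [0.4747, 0.1146, 0.389]
tcp_rot: [-179.9, -0.4, -177.7]
wrist_force: [-0.0, 0.5, -0.8]
opening: -0.0002
grasp_force: 0.0
```

Request:
carry_out(targets="0 -0.15 0 0 0 0 -1; 0 -0.15 0 0 0 0 -1; 0 -0.15 0 0 0 0 -1; 0 -0.15 0 0 0 0 -1; 0 -0.1 0 0 0 0 -1; 0 0 0 0 0 0 -1; 0 0 0 0 0 0 -1; 0 0 0 0 0 0 -1")

```text
time: 11.12
ee_pos: [0.477, 0.0865, 0.3948]
tcp_rot: [180.0, 0.1, -177.7]
wrist_force: [0.7, 1.1, 1.4]
opening: -0.0
grasp_force: 1.1
```

Request:
carry_out(targets="0 -0.12 0 0 0 0 -1; 0 -0.12 0 0 0 0 -1; 0 -0.12 0 0 0 0 -1; 0 -0.12 0 0 0 0 -1; 0 -0.12 0 0 0 0 -1; 0 -0.12 0 0 0 0 -1; 0 -0.12 0 0 0 0 -1; 0 -0.12 0 0 0 0 -1")

```text
time: 11.78
ee_pos: [0.4783, 0.0477, 0.3943]
tcp_rot: [-180.0, 0.0, -177.7]
wrist_force: [-0.2, 0.1, -0.8]
opening: -0.0001
grasp_force: 0.0
```

Request:
carry_out(targets="0 0 0 0 0 0 -1; 0 0 0 0 0 0 -1; 0 0 0 0 0 0 -1; 0 0 0 0 0 0 -1; 0 0 0 0 0 0 -1; 0 0 0 0 0 0 -1; 0 0 0 0 0 0 -1; 0 0 0 0 0 0 -1")

```text
time: 12.45
ee_pos: [0.4783, 0.0484, 0.3943]
tcp_rot: [-180.0, 0.0, -177.7]
wrist_force: [0.8, -0.6, 0.2]
opening: 0.0003
grasp_force: 0.0
```

Run:
```python
from h import *
o=monitor.get_obs();a=camera('wrist');b=camera('side');np.save('w6.npy',a)
print(o['ee_pos'],o['tcp_rot'],o['opening'],o['wrist_force'])
b=cv2.resize(b[150:300,220:420],(560,420),interpolation=cv2.INTER_CUBIC)
k=np.hstack([a,b]);save(cv2.resize(k,(800,300)),'w6.png')
```

```text
[0.47829371 0.04841837 0.39430488] [-1.79999610e+02  1.87839083e-03 -1.77687860e+02] 0.0002646804771709637 [ 0.84034122 -0.60593425  0.22232595]
```

View pics/w6.png

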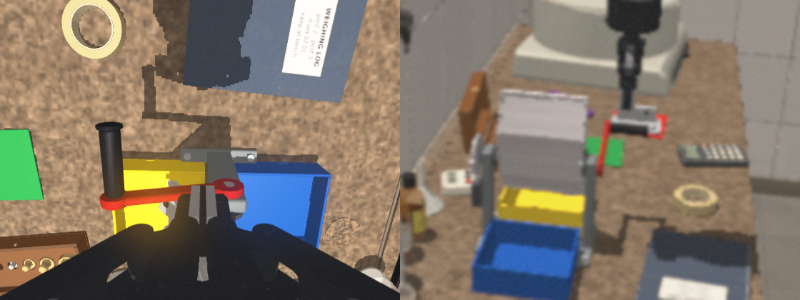

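The skip has gone fully over to the yellow side. The pin is now at about full-frame (154,224), level with the pivot.

Run:
```python
from h import *
c=get_calibration('wrist');a=np.load('w6.npy')
m=cv2.inRange(a,(0,0,0),(60,60,60));m[:165]=0;m[262:]=0;m[:,:120]=0;m[:,190:]=0
n,l,s,ce=cv2.connectedComponentsWithStats(m);k=1+np.argmax(s[1:,4]);print(s[k],ce[k]);r=np.where(l==k)
uv=[(r[1][r[0]==y].mean(),y) for y in (185,200,220,240,255)];print(uv)
print(plane(c,uv,.147).round(4)); print(plane(c,[(154,172),(158,268)],.147))
```

```text
[ 134  171   38   91 1508] [154.09084881 202.02519894]
[(np.float64(153.25), 185), (np.float64(155.3684210526316), 200), (np.float64(157.22222222222223), 220), (np.float64(146.5), 240), (np.float64(146.5), 255)]
[[ 0.4565 -0.0307  0.147 ]
 [ 0.4659 -0.03    0.147 ]
 [ 0.4787 -0.0297  0.147 ]
 [ 0.4923 -0.0372  0.147 ]
 [ 0.5026 -0.0379  0.147 ]]
[[ 0.44855641 -0.02976659  0.147     ]
 [ 0.51147823 -0.03112077  0.147     ]]
```

Request:
carry_out(targets="0.05 -0.4 0 0 0 0 -0.5; 0.1 -0.6 0 0 0 0 0; 0 -0.6 0 0 0 0 0.3; 0 -0.38 0 0 0 0 0.3; 0 0 0 0 0 0 0.3; 0 0 0 0 0 0 0.3; 0 0 0 0 0 0 0.3; 0 0 0 0 0 0 0.3")

```text
time: 13.22
ee_pos: [0.4755, -0.0304, 0.3943]
tcp_rot: [180.0, 0.0, -177.7]
wrist_force: [-0.2, 0.0, -0.1]
opening: 0.0556
grasp_force: 0.0
```

Run:
```python
from h import *
o=monitor.get_obs();a=camera('wrist');np.save('w7.npy',a)
print(o['ee_pos'],o['tcp_rot'],o['opening'],o['wrist_force'])
save(a,'w7.png')
```

```text
[ 0.47550358 -0.03039621  0.39429257] [ 1.79990650e+02  1.41044212e-04 -1.77652795e+02] 0.055610477343076614 [-0.2348794   0.04562467 -0.08227524]
```

View pics/w7.png

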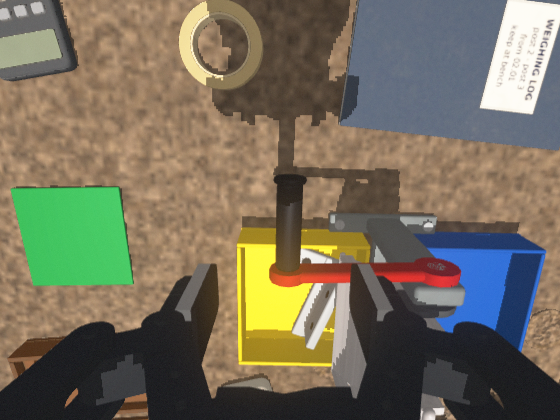

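The bracket is in the yellow bin at about (315,300). I lower the open fingers over the pin and grip it lightly.

Request:
carry_out(targets="0.1 0 0.4 0 0 0 0.3; 0 0 0.6 0 0 0 0.3; 0 0 0.6 0 0 0 0.3; 0 0 0.5 0 0 0 0.3; 0 0 0.2 0 0 0 0; 0 0 0 0 0 0 -0.3; 0 0 0 0 0 0 -0.5; 0 0 0 0 0 0 -0.8", newtons=20)

```text
time: 13.93
ee_pos: [0.4713, -0.0291, 0.3031]
tcp_rot: [179.5, 0.0, -177.6]
wrist_force: [-3.8, 17.9, -2.8]
opening: 0.0151
grasp_force: 20.0
```

Request:
carry_out(targets="0 0 0 0 0 0 -1; 0 0 0 0 0 0 -1; 0 0 0 0 0 0 -1; 0 0 0 0 0 0 -1; 0 0 0 0 0 0 -1; 0 0 0 0 0 0 -1; 0 0 0 0 0 0 -1; 0 0 0 0 0 0 -1")

```text
time: 14.6
ee_pos: [0.4714, -0.029, 0.3032]
tcp_rot: [179.6, -0.0, -177.6]
wrist_force: [-2.8, 22.1, -4.5]
opening: 0.0154
grasp_force: 20.6
```

Request:
carry_out(targets="0 0.05 -0.12 0 0 0 -1; 0 0.03 -0.12 0 0 0 -1; 0 0.024 -0.12 0 0 0 -1; 0 0.03 -0.12 0 0 0 -1; 0 0.036 -0.12 0 0 0 -1; 0 0.042 -0.12 0 0 0 -1; 0 0.048 -0.115 0 0 0 -1; 0 0.054 -0.113 0 0 0 -1")

```text
time: 15.27
ee_pos: [0.4711, -0.0171, 0.3405]
tcp_rot: [179.7, -0.0, -177.6]
wrist_force: [1.4, 15.9, -12.4]
opening: 0.0149
grasp_force: 20.6
```

Request:
carry_out(targets="0 0.08 -0.11 0 0 0 -1; 0 0.085 -0.107 0 0 0 -1; 0 0.07 -0.103 0 0 0 -1; 0 0.075 -0.1 0 0 0 -1; 0 0.08 -0.096 0 0 0 -1; 0 0.085 -0.092 0 0 0 -1; 0 0.089 -0.087 0 0 0 -1; 0 0.094 -0.083 0 0 0 -1")

```text
time: 15.93
ee_pos: [0.4702, 0.0076, 0.3724]
tcp_rot: [-179.9, 0.1, -177.7]
wrist_force: [3.1, -2.6, -2.1]
opening: 0.015
grasp_force: 19.7
```

Run:
```python
from h import *
o=monitor.get_obs();c=get_calibration('wrist');a=camera('wrist');b=camera('side')
b=cv2.resize(b[150:300,220:420],(560,420),interpolation=cv2.INTER_CUBIC)
print(o['ee_pos'],o['wrist_force'],o['torque'],o['opening'])
save(cv2.resize(np.hstack([a,b]),(800,300)),'w8.png')
```

```text
[0.47017291 0.00757954 0.37235315] [ 3.1471889  -2.56383442 -2.07615501] [-0.67476763 -0.8137543  -0.18377106] 0.014982598440671553
```

View pics/w8.png

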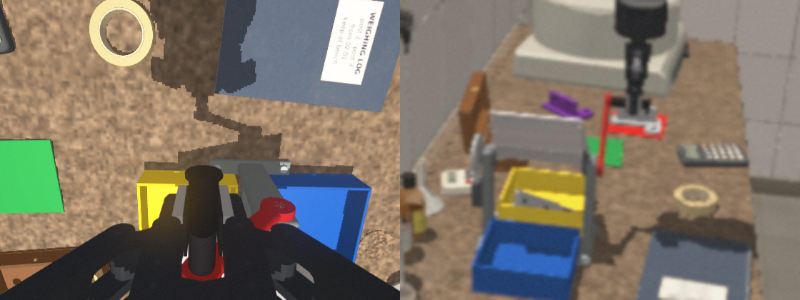

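The pin is held and following the arc, and the bracket is lying in the yellow bin at about (545,200) in the side crop.

Request:
carry_out(targets="0 0.087 -0.068 0 0 0 -1; 0 0.09 -0.064 0 0 0 -1; 0 0.092 -0.06 0 0 0 -1; 0 0.095 -0.056 0 0 0 -1; 0 0.097 -0.051 0 0 0 -1; 0 0.099 -0.047 0 0 0 -1; 0 0.101 -0.043 0 0 0 -1; 0 0.103 -0.038 0 0 0 -1")

```text
time: 16.7
ee_pos: [0.4689, 0.0371, 0.3903]
tcp_rot: [-179.8, 0.2, -177.8]
wrist_force: [2.8, -11.2, 11.3]
opening: 0.0155
grasp_force: 20.8
```

Request:
carry_out(targets="0 0.1 -0.025 0 0 0 -1; 0 0.1 -0.02 0 0 0 -1; 0 0.1 -0.015 0 0 0 -1; 0 0.1 -0.012 0 0 0 -1; 0 0.1 -0.01 0 0 0 -1; 0 0.1 -0.008 0 0 0 -1; 0 0.1 -0.005 0 0 0 -1; 0 0.1 0 0 0 0 -1")

```text
time: 17.37
ee_pos: [0.468, 0.0702, 0.3942]
tcp_rot: [180.0, 0.3, -177.7]
wrist_force: [9.2, -0.4, 4.7]
opening: 0.0152
grasp_force: 21.4
```

Request:
carry_out(targets="0 0 0 0 0 0 -1; 0 0 0 0 0 0 -1; 0 0 0 0 0 0 -1; 0 0 0 0 0 0 -1; 0 0 0 0 0 0 -1; 0 0 0 0 0 0 -1; 0 0 0 0 0 0 -1; 0 0 0 0 0 0 -1")

```text
time: 18.03
ee_pos: [0.468, 0.0702, 0.3942]
tcp_rot: [179.9, 0.3, -177.7]
wrist_force: [7.3, 1.8, 7.6]
opening: 0.0152
grasp_force: 21.7
```

Request:
carry_out(targets="0 0 0 0 0 0 -0.6; 0 0 0 0 0 0 -0.5; 0 0 0 0 0 0 -0.3; 0 0 0 0 0 0 0; 0 0 0 0 0 0 0.2; 0 0 -0.2 0 0 0 0.2; 0 0 -0.5 0 0 0 0.2; 0 0 -0.7 0 0 0 0.2")

```text
time: 18.7
ee_pos: [0.4672, 0.0701, 0.4475]
tcp_rot: [-180.0, -0.2, -177.7]
wrist_force: [0.8, 0.1, -0.4]
opening: 0.0515
grasp_force: 0.0
```

Request:
carry_out(targets="0.3 0 -0.7 0 0 0 0.2; 0.6 0 -0.5 0 0 0 0.2; 0.6 0 0 0 0 0 0.2; 0.2 0 0 0 0 0 0.2; 0 0 0 0 0 0 0.2; 0 0 0 0 0 0 0.2; 0 0 0 0 0 0 0.2; 0 0 0 0 0 0 0.2")

```text
time: 19.37
ee_pos: [0.4003, 0.0675, 0.4954]
tcp_rot: [-180.0, -0.1, -177.7]
wrist_force: [0.0, -0.4, 0.1]
opening: 0.0515
grasp_force: 0.0
```

Run:
```python
from h import *
o=monitor.get_obs();a=camera('wrist');b=camera('side')
b=cv2.resize(b[150:300,220:420],(560,420),interpolation=cv2.INTER_CUBIC)
print(o['time'],o['ee_pos'],o['wrist_force'],o['opening'])
save(cv2.resize(np.hstack([a,b]),(800,300)),'w9.png')
```

```text
19.3667 [0.40030194 0.06747204 0.49540785] [ 0.04220245 -0.38437904  0.06117343] 0.051472530359242985
```

View pics/w9.png

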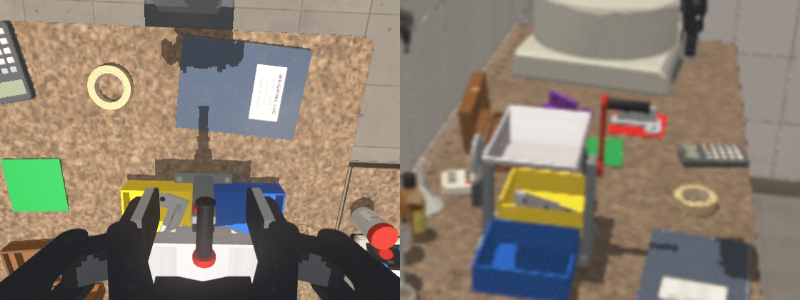

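The skip is upright and empty, the bracket is in the yellow bin at about (540,200), and the arm is clear.

```bash
python3 -c "
from h import *
print(bot.job_done())"
```

```text
the job is handed in; nothing more can be done
None
```

The right-hand bracket from the green mat was dumped into the yellow bin, the empty skip was eased back upright, and I handed the job in at 19.4 s; the hand-in returned no verdict.

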